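Add the missing carrier and square the pile

TASK

Three watch-module carriers lie crooked on one another in the squaring nest. Of the three loose carriers pick the one with the same outline as those in the nest, lay it on top of the pile without dropping it, and push the nest's angle slide fully home, so that all four stand as one square pile against the two fixed stops. Leave the other two carriers and everything else on the bench where they are.

Things in the scene. Friction and masses are not known exactly. Their poses are not given: they have to be found in the camera images.
- nest: squaring nest, fixed: a blue base plate 10 mm thick, 146 x 98 mm, two steel stops at its +x and +y edges, and a diagonal tongue at its (-x, -y) corner that carries the slide. Origin on the underside, below the centre of the squared pile; x along the carriers' length, y across, z up. The pile lies on the plate's top, z = 10 mm
- long_stop (a point): on the long stop's inner face (nest y = +26.6 mm), middle of its length, 22 mm above the bench. The stop is 12 mm thick steel: a foot up to z = 22 mm and two uprights up to z = 56 mm at nest x = -50..-36 and +36..+50 mm; the gap between them leaves room for a finger
- end_stop (a point): on the end stop's inner face (nest x = +50.6 mm), middle of its width, 56 mm above the bench at its top. Steel, 12 mm thick, upright at nest y = -18..+18 mm
- slide (a joint): L-shaped angle slide of the nest, in m: 0 open, 0.040 fully home (hard stop). Runs along the nest's (+x, +y) diagonal, stays where left, 3 to 8 N to push. Home, its inner faces are at nest x = -50.6 mm (arm y -39..+10, z to 56 mm) and y = -26.6 mm (low arm, z to 24 mm; uprights z to 56 mm at x -63..-36 and +36..+50 mm); open, 28.3 mm further to -x and -y
- slide_pad (a point): centre of the rear face of the slide's thumb pad: an upright black ribbed pad 36 mm wide, 14 mm thick, from z = 11 to 60 mm, at the slide's outer corner; the face looks along the nest's (-x, -y) diagonal; the point is 36 mm above the bench and moves with the slide
- pile_1: lowest carrier in the nest, 100 x 52 mm, milled aluminium plate with three dark rubber-lined pockets, thickness 10 mm; origin at the centre of its underside, x along its length, y across its width, z up
- pile_2: second carrier in the nest, 100 x 52 mm, like pile_1
- pile_3: third, topmost carrier in the nest, 100 x 52 mm, like pile_1; its top is 40 mm above the bench
- carrier_a: loose carrier on the bench, 100 x 52 mm, the outline of those in the nest; milled aluminium plate with three dark rubber-lined pockets, thickness 10 mm; origin at the centre of its underside, x along its length, y across its width, z up; 120 g
- carrier_b: loose carrier on the bench, too short: 80 x 52 mm; otherwise like carrier_a
- carrier_c: loose carrier on the bench, too narrow: 100 x 40 mm; otherwise like carrier_a
- nest_fixture: small blue seating nest with two pins, 45 x 70 x 30 mm, a bystander; origin under its centre
- marker: felt marker lying flat, 15 x 127 x 15 mm, a bystander; origin under its centre, y along it
- seal_tin: round white tin, 66 mm across, 30 mm high, a bystander; origin under its centre
- cup_02: grey test cup, 92 mm across, 68 mm high, a bystander; origin under its centre

How it is judged:
By the outcome, as a careful person would: the job done as asked, in the order asked, and still so for the second after the job is handed in, with the robot touching nothing.
It also fails if it takes over 45 s, if anything falls off the work surface, if the arm or the gripper's body presses on something with over 40 N, if the wrist force passes 120 N, or if a joint passes its speed limit or range.

ROBOT

A 6-joint arm with a two-finger parallel gripper is mounted at the origin on a cart in front of the work surface, level with it; the furniture and walls round the work are solid. World frame = base frame: x ahead of the robot, y to its left, z up, the work surface at z = 0. Lengths are in m, angles in degrees, forces in N, time in s.
With the tool pointing down it reaches from about 0.4 to 0.825 m from the base axis. Payload 7 kg.
Tool frame: the origin (TCP) lies between the finger pads; the fingertips stand 22 mm ahead of it and the grasp point (between the pads) lies 3 mm ahead of it; z points along the fingers, y is the line along which they close (so a half turn about z gives the same grasp; the last joint's range is limited). The gripper opens to 88 mm and grips with 3 to 60 N. Pads are 19 mm wide; open, the fingers measure 130 mm over their backs; the gripper's body (78 mm by 193 mm) begins 47 mm behind the grasp point.
Start: joints at [91.622, 20.546, 0.682, 0, -70.136, -16.507], TCP at [0.173, 0.652, 0.249] pointing down, gripper open.
Joint ranges: [-176.03, 176.03], [-82.01, 121.73], [-58.28, 71.71], [-173.87, 95.51], [-174.79, -0.11], [-173.66, 173.66]. Speed limits (degrees/s): [136.94, 136.94, 172.46, 180, 180, 180].

INTERFACE

Orientations are given as [roll, pitch, yaw] about the fixed x, y, z axes, in that order (R = Rz(yaw) Ry(pitch) Rx(roll)).
In Python, from plant import r, vision gives the robot as it stands.
- The arm moves only by the shell command python3 -m pendant 'ROWS' [FORCE]. ROWS is JSON, a list that holds one entry, the list of rows, each a list of 7 numbers: the shift along the tool's x, y, z scaled (see below), then the turn, a rotation vector about the tool's x, y, z scaled (see below), then the opening, from -1 (shut) to 1 (fully open). In form: [[[x, y, z, wx, wy, wz, fingers], ...]]. A call has exactly 8 rows; each row shifts and turns the commanded pose from where the row before left it, along the tool's axes as they then stand; what a row does not reach is not made up. The controller multiplies each number of a shift by 20 mm and each number of a turn by 4 degrees. A row lasts 1/10 s, in which the tool goes at most 50 mm and 8.59 degrees, less where a joint would pass 70% of its speed; a pose out of reach is approached as far as the arm can. A call with a number of a shift or a turn outside -1 to 1 is refused whole. A call with a gripper value outside its range is refused whole. The fingers move at their own pace and stop on an object; FORCE is the grip in N (left out, the last holds). Time passes only in rows, so rows that do not move let the fingers close, or fill a call up. It gives the time, the measured TCP pose, the force, the opening and the grip force at its end, in the units of the state.
- r.get_state(): the state, without advancing time (a new reading comes with each control period).
- vision.capture(name): name is "side" or "top" or "wrist"; returns a dict with "frame" (400x640x3 uint8, blue, green, red), "depth" (400x640 float32, m along the optical axis (not along the pixel's ray), 0 where there is no reading), "camera_matrix" (3x3 intrinsics, pixels), "extrinsics" (4x4, takes a point from world to camera coordinates); the wrist camera has in their place "hand_eye" (4x4, takes a point from camera to tool coordinates, whose origin is the TCP and whose axes are the flange's). Camera axes: x right, y up, looking along -z (the intrinsics and any distortion apply to the point x, -y, -z); pixel columns grow to the right and rows downward; lengths in m; the calibration is good to about 2 mm. A picture is of the moment at which its call begins: read the wrist's pose just before it.
- r.close_job(): hands the job in; it is judged then, once.
The state is a dict: "time_s": time; "joints": joint angles; "qd": joint speeds; "joint_torque": joint torques, N m; "tcp_pos": TCP position; "eef_rot": TCP orientation; "contact_force": force on the tool from outside, world axes, zero at the start; "moment": the same for the moment, N m; "gripper_width": finger opening in m; "gripper_force": force on a finger pad.
Only numpy, scipy, OpenCV 4.12 (cv2) and the standard library are available. Lean on these libraries where they do the work, as an engineer would, in place of code of your own. Each camera call takes 0.05 s, during which the arm holds its last target. There are 200 camera calls.

## Working session

There is one attempt and no reset: what is moved stays moved. The work goes in short steps, Python scripts to look and compute and a shell command to move; the robot and the scene stay as the last step left them, time stands still between calls to the robot, and variables do not carry over. Pictures are saved under pics/ and viewed, at most 10 in all, crops included, and the job is handed in when it is done.

```bash
mkdir -p pics; ls
cat > h.py <<'E'
import numpy as np, cv2
from plant import r, vision
from scipy.spatial.transform import Rotation as R
def world(c, s=None):
    "HxWx3 world points from depth"
    K=np.array(c["camera_matrix"]); d=c["depth"]; v,u=np.mgrid[0:d.shape[0],0:d.shape[1]]
    p=np.stack([(u-K[0,2])/K[0,0]*d,-(v-K[1,2])/K[1,1]*d,-d],-1)
    T=T_wc(c,s); return p@T[:3,:3].T+T[:3,3]
def T_wc(c,s=None):
    if "extrinsics" in c: return np.linalg.inv(np.array(c["extrinsics"]))
    T=np.eye(4); T[:3,:3]=R.from_euler('xyz',s["eef_rot"],degrees=True).as_matrix(); T[:3,3]=s["tcp_pos"]
    return T@np.array(c["hand_eye"])
def ray(c,uv,z,s=None):
    K=np.array(c["camera_matrix"]); T=T_wc(c,s); uv=np.atleast_2d(uv).astype(float)
    d=np.c_[(uv[:,0]-K[0,2])/K[0,0],-(uv[:,1]-K[1,2])/K[1,1],-np.ones(len(uv))]@T[:3,:3].T
    return T[:3,3]+d*((z-T[2,3])/d[:,2])[:,None]
E
python3 - <<'E'
from h import *
s=r.get_state(); print({k:np.round(v,4).tolist() for k,v in s.items()})
c=vision.capture("top"); cv2.imwrite("pics/top.png",c["frame"]); print([k for k in c], c["camera_matrix"], T_wc(c).round(3).tolist(), (c["depth"]>0).mean())
c=vision.capture("side"); cv2.imwrite("pics/side.png",c["frame"]); print(T_wc(c).round(3).tolist())
E
```

```text
pics
{'time_s': 0.0, 'joints': [91.6237, 20.5917, 0.636, -0.022, -70.1357, -16.5061], 'qd': [-0.0057, -0.1597, 0.0565, 0.0498, -0.0077, 0.0096], 'joint_torque': [-0.0002, -58.2713, 29.3051, 6.9975, 0.0068, -0.0002], 'tcp_pos': [0.1733, 0.6519, 0.2476], 'eef_rot': [179.9065, -0.0061, -14.8899], 'contact_force': [0.3674, -0.4852, -0.8689], 'moment': [0.0097, -0.037, 0.0333], 'gripper_force': 0.0, 'gripper_width': 0.0878}
['frame', 'depth', 'camera_matrix', 'extrinsics'] [[458.6910053    0.         317.68812655]
 [  0.         458.6910053  196.28404054]
 [  0.           0.           1.        ]] [[0.017, 0.98, -0.196, 0.383], [-0.999, 0.022, 0.027, -0.031], [0.031, 0.196, 0.98, 1.232], [0.0, 0.0, 0.0, 1.0]] 0.9960625
[[0.887, 0.338, -0.315, 0.283], [-0.462, 0.674, -0.576, -0.617], [0.018, 0.656, 0.754, 0.823], [0.0, 0.0, 0.0, 1.0]]
```

View pics/top.png

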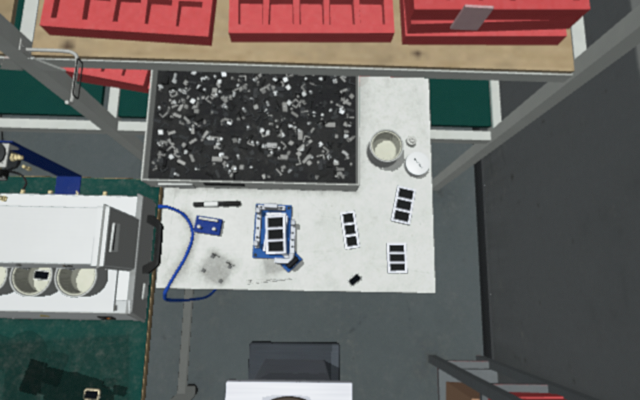

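View pics/side.png

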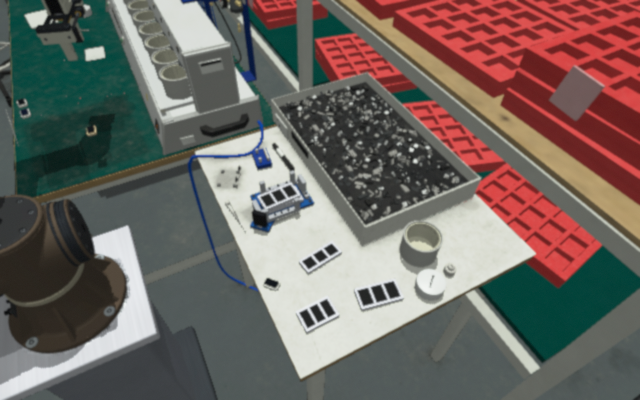

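The top view shows the nest at about (275,232), the loose carriers at (403,205), (397,258) and (349,230), with the marker, seating nest, cup and tin around them. The side view agrees: the thumb pad is on the near-robot corner, at about (258,217).

Run:
```python
from h import *
c=vision.capture("top"); W=world(c); f=c["frame"]
g=cv2.cvtColor(f,cv2.COLOR_BGR2GRAY)
for (x0,y0,x1,y1) in [(330,200,368,258),(380,235,415,280),(385,180,425,230)]:
    w=W[y0:y1,x0:x1]; print("bench z",np.median(w[...,2]).round(4),"std", w[:6,:,2].std().round(4))
    m=(np.abs(w[...,2]-0.010)<0.004).astype(np.uint8)
    # whole outline: dark pockets + white rim via depth
    n,l,st,ce=cv2.connectedComponentsWithStats(m); i=1+st[1:,4].argmax(); P=w[l==i][:,:2].astype(np.float32)
    rr=cv2.minAreaRect(P); print("carrier",np.round(rr[0],4),np.round(rr[1],4),round(rr[2],1),st[i].tolist())
    d=(g[y0:y1,x0:x1]<90).astype(np.uint8); v,u=np.nonzero(d); q=ray(c,np.c_[u+x0,v+y0],0.010)[:,:2].astype(np.float32)
    rr=cv2.minAreaRect(q); print(" pockets",np.round(rr[0],4),np.round(rr[1],4),round(rr[2],1))
x0,y0,x1,y1=235,195,310,280
for z in (.01,.04,.056):
    w=W[y0:y1,x0:x1]; m=np.abs(w[...,2]-z)<.004; P=w[m][:,:2].astype(np.float32); rr=cv2.minAreaRect(P); print(z,m.sum(),np.round(rr[0],4),np.round(rr[1],4),round(rr[2],1))
crop=np.hstack([f[y0:y1,x0:x1],f[175:175+85,330:430]]); im=cv2.resize(f[175:290,235:430],None,fx=4,fy=4,interpolation=cv2.INTER_CUBIC); cv2.imwrite("pics/crop.png",im)
s=r.get_state();c=vision.capture("wrist"); cv2.imwrite("pics/wrist0.png",c["frame"]); print(np.round(c["hand_eye"],4).tolist(),c["camera_matrix"])
```

```text
bench z 0.0006 std 0.1149
carrier [ 0.5394 -0.1512] [0.0996 0.0404] 8.4 [10, 11, 20, 38, 420]
 pockets [ 0.54   -0.1516] [0.0841 0.0233] 8.7
bench z 0.0017 std 0.1197
carrier [ 0.4672 -0.2773] [0.0774 0.052 ] 0.4 [7, 8, 20, 30, 441]
 pockets [ 0.467  -0.2773] [0.0608 0.0352] 1.0
bench z 0.0016 std 0.112
carrier [ 0.6099 -0.2979] [0.0534 0.0999] 78.3 [6, 6, 25, 39, 511]
 pockets [ 0.6109 -0.2981] [0.0353 0.0842] 78.4
0.01 828 [0.5155 0.0676] [0.2247 0.1721] 2.4
0.04 601 [0.5141 0.0405] [0.1481 0.1114] 0.7
0.056 263 [0.5141 0.0472] [0.1729 0.1106] 7.3
[[-0.0002, 0.9643, 0.2647, 0.0719], [1.0, 0.0005, -0.0011, 0.0004], [-0.0012, 0.2647, -0.9643, -0.1362], [0.0, 0.0, 0.0, 1.0]] [[291.03356233   0.         316.02506398]
 [  0.         291.03356233 202.92578694]
 [  0.           0.           1.        ]]
```

View pics/crop.png

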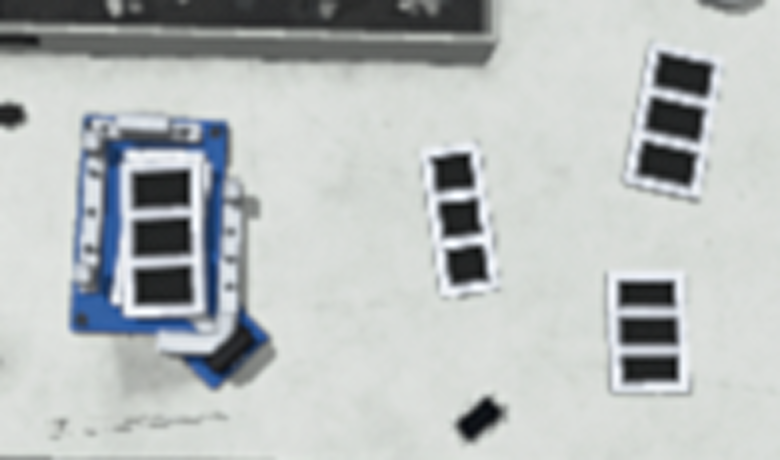

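The crop shows carrier_a at upper right, measuring 100 x 53 mm. Carrier_b is at lower right (77 x 52) and carrier_c in the middle (100 x 40). The nest has its end stop at the top (+x), its long stop at the left (+y) and the pad at lower right. Next I check the path for obstacles.

Run:
```python
from h import *
c=vision.capture("top"); W=world(c); ok=c["depth"]>0
K=np.array(c["camera_matrix"]);E=np.array(c["extrinsics"]); p=E@[.173,.652,.25,1]; print("tcp px",K[0,2]-K[0,0]*p[0]/p[2],K[1,2]+K[1,1]*p[1]/p[2])
ys=np.arange(.8,-.5,-.1); xs=np.arange(.0,.9,.1)
print("     ",[f"{y:.1f}" for y in ys])
for c2 in ("top","side"):
  c=vision.capture(c2); W=world(c); ok=c["depth"]>0
  for x in xs: print(f"{x:.1f}",[ (lambda q: f"{q.max():.2f}" if len(q) else "--")(W[ok&(abs(W[...,0]-x-.05)<.05)&(abs(W[...,1]-y+.05)<.05)][:,2]) for y in ys])
```

```text
tcp px -46.48915139267888 390.98486332399773
      ['0.8', '0.7', '0.6', '0.5', '0.4', '0.3', '0.2', '0.1', '0.0', '-0.1', '-0.2', '-0.3', '-0.4']
0.0 ['--', '--', '-0.75', '-0.58', '-0.59', '-0.74', '-0.65', '--', '--', '-0.52', '-0.75', '-0.75', '-0.75']
0.1 ['0.01', '0.01', '0.01', '0.11', '0.01', '-0.75', '0.01', '0.02', '0.02', '0.01', '-0.74', '-0.74', '-0.74']
0.2 ['0.02', '0.04', '0.04', '0.04', '0.03', '-0.74', '-0.75', '-0.74', '-0.75', '-0.75', '-0.75', '-0.74', '-0.74']
0.3 ['0.05', '0.20', '0.20', '0.20', '0.12', '0.01', '0.01', '0.01', '0.01', '0.01', '0.01', '0.01', '-0.75']
0.4 ['--', '0.20', '0.29', '0.29', '0.30', '0.03', '0.05', '0.06', '0.06', '0.01', '0.02', '0.02', '--']
0.5 ['0.13', '0.29', '0.32', '0.29', '0.29', '0.03', '0.02', '0.06', '0.06', '0.02', '0.02', '0.02', '--']
0.6 ['0.07', '0.22', '0.34', '0.06', '0.11', '0.09', '0.09', '0.08', '0.08', '0.08', '0.02', '0.04', '--']
0.7 ['--', '--', '-0.75', '0.41', '0.09', '0.10', '0.10', '0.09', '0.07', '0.08', '0.07', '0.04', '--']
0.8 ['-0.03', '0.34', '0.47', '0.42', '0.42', '0.42', '0.42', '0.42', '0.42', '0
[... 286 characters left out ...]
.75', '-0.75', '-0.75', '-0.75', '-0.75', '--', '--', '--']
0.3 ['0.20', '0.20', '0.20', '0.20', '0.12', '0.00', '0.01', '0.01', '0.00', '0.01', '0.00', '0.00', '--']
0.4 ['0.29', '0.29', '0.29', '0.29', '0.29', '0.03', '0.05', '0.06', '0.06', '0.01', '0.01', '0.01', '--']
0.5 ['0.27', '0.31', '0.32', '0.29', '0.29', '0.03', '0.03', '0.06', '0.06', '0.01', '0.01', '0.01', '--']
0.6 ['0.13', '0.30', '0.32', '0.00', '0.11', '0.09', '0.08', '0.08', '0.08', '0.08', '0.01', '0.03', '--']
0.7 ['--', '--', '--', '--', '0.08', '0.10', '0.10', '0.09', '0.07', '0.08', '0.07', '0.03', '-0.75']
0.8 ['-0.03', '-0.04', '0.30', '0.34', '0.38', '0.41', '0.42', '0.42', '0.42', '0.42', '0.49', '0.51', '0.49']
```

View pics/wrist0.png

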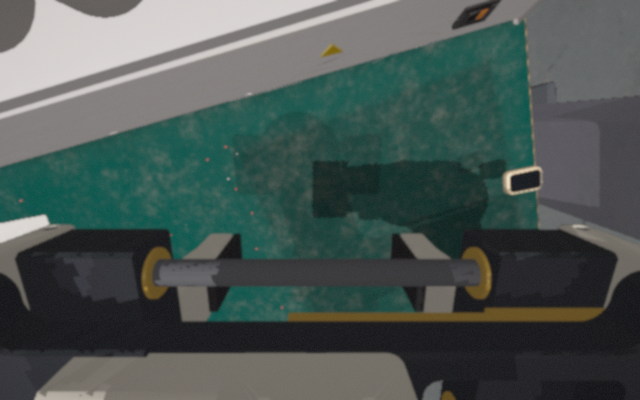

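```bash
python3 -m pendant '[[[0,0,-1,0,0,-0.4,1],[0,0,-1,0,0,-0.4,1],[0,0,-1,0,0,0,1],[0,0,-1,0,0,0,1],[0,0,-1,0,0,0,1],[0,0,-1,0,0,0,1],[0.5,0.5,-0.5,0,0,0,1],[0.8,1,0,0,0,0,1]]]'
```

```text
time_s: 1.15
tcp_pos: [0.1928, 0.6182, 0.3793]
eef_rot: [-179.9, -0.0, -11.6]
contact_force: [0.6, 0.1, 0.8]
gripper_width: 0.0877
gripper_force: 0.0
```

```bash
python3 -m pendant '[[[0.8,1,0,0,0,0,1],[0.8,1,0,0,0,0,1],[0.8,1,0,0,0,0,1],[0.8,1,0,0,0,0,1],[0.8,1,0,0,0,0,1],[0.8,1,0,0,0,0,1],[0.8,1,0,0,0,0,1],[0.8,1,0,0,0,0,1]]]'
```

```text
time_s: 1.95
tcp_pos: [0.2864, 0.4332, 0.3785]
eef_rot: [180.0, 0.0, -11.7]
contact_force: [0.8, -0.6, -0.3]
gripper_width: 0.0877
gripper_force: 0.0
```

```bash
python3 -m pendant '[[[0.85,1,0,0,0,0,1],[0.85,1,0,0,0,0,1],[0.85,1,0,0,0,0,1],[0.85,1,0,0,0,0,1],[0.85,1,0,0,0,0,1],[0.85,1,0,0,0,0,1],[0.85,1,0,0,0,0,1],[0.85,1,0,0,0,0,1]]]'; python3 -m pendant '[[[0.85,1,0,0,0,0,1],[0.85,1,0,0,0,0,1],[0.85,1,0,0,0,0,1],[0.85,1,0.4,0,0,0,1],[0.85,1,1,0,0,0,1],[0.85,1,1,0,0,0,1],[0.85,1,1,0,0,0,1],[0,0,1,0,0,0,1]]]'; python3 -m pendant '[[[0,0,1,0,0,0,1],[0,0,1,0,0,0,1],[0,0,0,0,0,0,1],[0,0,0,0,0,0,1],[0,0,0,0,0,0,1],[0,0,0,0,0,0,1],[0,0,0,0,0,0,1],[0,0,0,0,0,0,1]]]'
python3 - <<'E'
from h import *
s=r.get_state();c=vision.capture("wrist"); f=c["frame"]; cv2.imwrite("pics/wrist1.png",f)
import pickle; pickle.dump((s,c),open("w1.pkl","wb")); W=world(c,s); print(s["tcp_pos"],W[60:260:40,100:560:60,2].round(3))
E
```

```text
time_s: 2.75
tcp_pos: [0.3868, 0.2489, 0.3786]
eef_rot: [-180.0, -0.0, -11.7]
contact_force: [0.2, -0.6, 0.9]
gripper_width: 0.0873
gripper_force: 0.0
time_s: 3.55
tcp_pos: [0.4751, 0.0867, 0.2896]
eef_rot: [180.0, 0.0, -11.8]
contact_force: [-0.2, 0.3, -0.6]
gripper_width: 0.0875
gripper_force: 0.0
time_s: 4.35
tcp_pos: [0.4748, 0.0898, 0.251]
eef_rot: [-180.0, -0.0, -11.7]
contact_force: [-0.0, -0.4, -0.1]
gripper_width: 0.0877
gripper_force: 0.0
[0.47479659 0.08976445 0.25099259] [[ 0.072  0.029 -0.002 -0.001 -0.001 -0.001  0.    -0.   ]
 [-0.    -0.001 -0.003  0.     0.037  0.    -0.001  0.001]
 [-0.013 -0.002  0.015 -0.001  0.038 -0.     0.001 -0.   ]
 [ 0.058 -0.001 -0.002 -0.     0.038  0.055 -0.     0.01 ]
 [ 0.071 -0.001 -0.001 -0.001  0.001  0.001 -0.758 -0.615]]
```

View pics/wrist1.png

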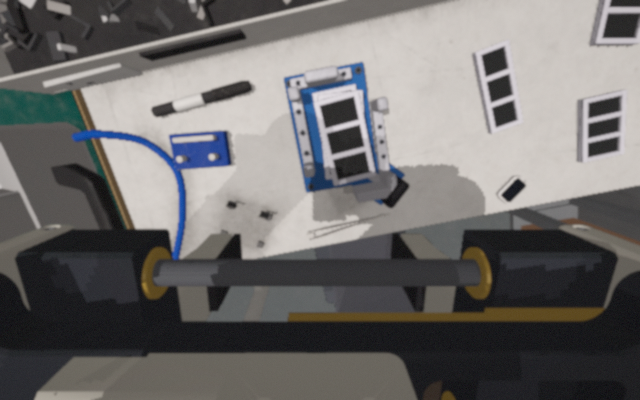

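The nest is clear in the wrist view: the plate spans (285..405, 62..200), the pile's pockets are at about (346,135) and the pad at (397,190). Now I measure the nest, pile_3 and the pad.

```bash
cat > m.py <<'E'
from h import *
import pickle
s,c=pickle.load(open("w1.pkl","rb")); f=c["frame"]; W=world(c,s)
x0,y0,x1,y1=270,50,420,215
hsv=cv2.cvtColor(f,cv2.COLOR_BGR2HSV)
roi=np.zeros(f.shape[:2],bool); roi[y0:y1,x0:x1]=1
b=(hsv[...,0]>95)&(hsv[...,0]<125)&(hsv[...,1]>130)&roi
v,u=np.nonzero(b); P=ray(c,np.c_[u,v],.010,s)[:,:2]
a=np.deg2rad(-4)
for it in range(3):
    ex=np.array([np.cos(a),np.sin(a)]); ey=np.array([-np.sin(a),np.cos(a)])
    # fit +x edge and +y edge of plate (visible left edge & far edge)
    X=P@ex;Y=P@ey
    bins=np.arange(X.max()-.11,X.max()-.015,.004); le=[(X[k].mean(),Y[k].max()) for t in bins for k in [(abs(X-t)<.002)] if k.sum()>2]
    le=np.array(le); p=np.polyfit(le[:,0],le[:,1],1); a+=np.arctan(p[0])
print("plate yaw",np.rad2deg(a),"res",np.std(le[:,1]-np.polyval(p,le[:,0])))
ex=np.array([np.cos(a),np.sin(a)]); ey=np.array([-np.sin(a),np.cos(a)]); X=P@ex;Y=P@ey
xe=np.percentile(X,99.7); ye=np.median([q for q in le[:,1]]); print("edges x",xe,X.min(),"y",ye,Y.min())
O=ex*(xe-.0626)+ey*(ye-.0386); print("origin from plate",O)
m=roi&(abs(W[...,2]-.056)<.005); Q=W[m][:,:2]-O; N=np.c_[Q@ex,Q@ey]
for nm,k in {"end":(N[:,0]>.04)&(abs(N[:,1])<.03),"long":(N[:,1]>.015)&(N[:,0]<.04),"slide":(N[:,1]<-.04)|(N[:,0]<-.06)}.items(): print(nm,k.sum(),N[k].min(0).round(4),N[k].max(0).round(4))
g=cv2.cvtColor(f,cv2.COLOR_BGR2GRAY)
d=(g<60)&(abs(W[...,2]-.038)<.008)&roi; n,l,st,ce=cv2.connectedComponentsWithStats(d.astype(np.uint8))
k=[i for i in range(1,n) if st[i,4]>100]; print(st[k].tolist())
v,u=np.nonzero(np.isin(l,k)); q=ray(c,np.c_[u,v],.039,s)[:,:2].astype(np.float32); rr=cv2.minAreaRect(q); cc=np.array(rr[0])-O
print("pile3",np.round(rr,4) if 0 else rr,"nest",cc@ex,cc@ey)
m=roi&(W[...,2]>.052)&(W[...,2]<.068)&(g<70); Q=W[m]; Q2=Q[:,:2]-O; N=np.c_[Q2@ex,Q2@ey]; n1=(N@[1,1])/2**.5; n2=N@[1,-1]/2**.5; print("pad",m.sum(),"diag",np.percentile(n1,[2,98]).round(4),"cross",np.percentile(n2,[2,98]).round(4),np.median(Q[:,2]), N.mean(0))
E
python3 m.py
```

```text
plate yaw 6.1968629168933 res 0.007364145156489407
edges x 0.6093429066874304 0.42592656568798476 y 0.04233185459873387 -0.07217175601584723
origin from plate [0.54314539 0.06272817]
end 484 [ 0.0401 -0.027 ] [0.0576 0.0299]
long 185 [-0.0513  0.019 ] [0.04   0.0418]
slide 986 [-0.1149 -0.0698] [ 0.0082 -0.0084]
[[322, 99, 34, 27, 612], [329, 127, 33, 26, 580], [335, 154, 33, 25, 566]]
pile3 ((0.519635796546936, 0.045264773070812225), (0.08533472567796707, 0.03660626709461212), 2.8740224838256836) nest -0.025257304225432715 -0.01482361545840651
pad 303 diag [-0.1143 -0.1015] cross [-0.0493 -0.0178] 0.059583492312530184 [-0.09987076 -0.05249346]
```

```bash
cat > m2.py <<'E'
from h import *
import pickle
s,c=pickle.load(open("w1.pkl","rb")); f=c["frame"]; W=world(c,s); g=cv2.cvtColor(f,cv2.COLOR_BGR2GRAY)
roi=np.zeros(f.shape[:2],bool); roi[50:215,270:420]=1
for lo,hi in ((.049,.064),(.034,.044),(.018,.026)):
    m=(roi&(W[...,2]>lo)&(W[...,2]<hi)).astype(np.uint8)
    n,l,st,ce=cv2.connectedComponentsWithStats(m,connectivity=4)
    for i in range(1,n):
        if st[i,4]<40: continue
        k=l==i; rr=cv2.minAreaRect(W[k][:,:2].astype(np.float32)); print(lo,st[i].tolist(),"z",np.median(W[k][:,2]).round(4),"c",np.round(rr[0],4),"wh",np.round(rr[1],4),round(rr[2],1),"bbox",W[k].min(0)[:2].round(4),W[k].max(0)[:2].round(4))
hsv=cv2.cvtColor(f,cv2.COLOR_BGR2HSV)
b=(roi&(hsv[...,0]>95)&(hsv[...,0]<125)&(hsv[...,1]>130)&(abs(W[...,2]-.01)<.005)); P=W[b][:,:2].astype(np.float32)
h=cv2.convexHull(P)[:,0]; L=np.roll(h,-1,0)-h
for q,d in zip(h,L):
    if np.hypot(*d)>.012: print("hull",q.round(4),(q+d).round(4),np.rad2deg(np.arctan2(d[1],d[0])).round(1))
im=cv2.resize(f[50:215,270:420],None,fx=4,fy=4,interpolation=cv2.INTER_CUBIC); cv2.imwrite("pics/nest.png",im[:600])
E
python3 m2.py
```

```text
0.049 [305, 65, 34, 18, 418] z 0.0554 c [0.5938 0.0588] wh [0.0358 0.0121] 88.4 bbox [0.5876 0.0409] [0.6    0.0768]
0.049 [288, 86, 13, 14, 145] z 0.0555 c [0.5809 0.0916] wh [0.0119 0.0138] 88.0 bbox [0.574  0.0857] [0.5878 0.0976]
0.049 [376, 96, 13, 15, 150] z 0.0552 c [ 5.512e-01 -5.000e-04] wh [0.012  0.0139] 88.2 bbox [ 0.5442 -0.0065] [0.5581 0.0056]
0.049 [303, 164, 12, 13, 122] z 0.0554 c [0.4953 0.0935] wh [0.0118 0.0137] 88.8 bbox [0.4884 0.0876] [0.5022 0.0994]
0.049 [357, 173, 53, 35, 875] z 0.0564 c [0.4501 0.0126] wh [0.0363 0.0601] 20.1 bbox [ 0.4336 -0.0168] [0.4726 0.0441]
0.034 [314, 90, 62, 95, 3877] z 0.0374 c [0.5204 0.044 ] wh [0.1002 0.0521] 3.0 bbox [0.4698 0.016 ] [0.5713 0.0725]
0.034 [355, 171, 37, 23, 95] z 0.0392 c [0.4603 0.0195] wh [0.0127 0.0509] 19.2 bbox [ 0.4531 -0.0036] [0.4724 0.044 ]
0.018 [335, 67, 17, 14, 155] z 0.0219 c [0.5932 0.0329] wh [0.02   0.0118] 88.9 bbox [0.5872 0.0229] [0.5991 0.0431]
0.018 [290, 76, 20, 13, 154] z 0.0218 c [0.5942 0.0842] wh [0.0204 0.0123] 89.8 bbox [0.5881 0.074 ] [0.6004 0.0944]
0.018 [313, 84, 44, 18, 210] z 0.0198 c [0.5755 0.0459] wh [0.0095 0.0516] 0.4 bbox [0.5706 0.0201] [0.5802 0.0717]
0.018 [292, 99, 22, 65, 604] z 0.0219 c [0.5379 0.0926] wh [0.0121 0.0759] 88.8 bbox [0.4998 0.0857] [0.5758 0.0989]
0.018 [353, 100, 37, 89, 657] z 0.0238 c [0.4997 0.0064] wh [0.0389 0.1087] 68.6 bbox [ 0.4561 -0.0064] [0.5574 0.044 ]
hull [0.6031 0.1008] [0.5667 0.1017] 178.6
hull [0.5667 0.1017] [0.4749 0.1038] 178.7
hull [0.4638 0.1035] [0.4277 0.0122] -111.6
hull [0.4285 0.0082] [ 0.458  -0.0227] -46.3
hull [ 0.4595 -0.0226] [0.5993 0.0073] 12.1
hull [0.6019 0.0142] [0.6037 0.0992] 88.8
```

View pics/nest.png

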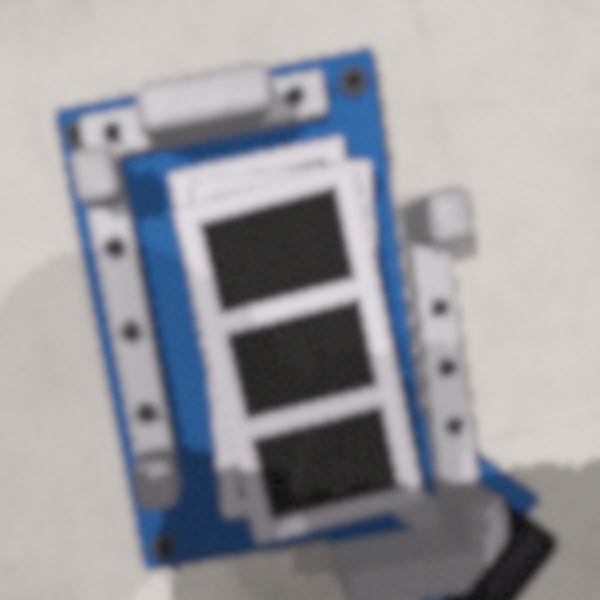

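```bash
python3 -m pendant '[[[0.6,1,0,0,0,0,1],[0.6,1,0,0,0,0,1],[0.6,1,0,0,0,0,1],[0.6,1,0,0,0,0,1],[0.6,1,0,0,0,0,1],[0.6,1,0,0,0,0,1],[0.6,1,0,0,0,0,1],[0.6,1,0,0,0,0,1]]]'; python3 -m pendant '[[[0.6,1,0,0,0,0,1],[0.6,1,0,0,0,0,1],[0.6,1,0,0,0,0,1],[0.6,1,0,0,0,0,1],[0.6,1,0,0,0,0,1],[0.6,1,0,0,0,0,1],[0.6,1,0.2,0,0,0,1],[0.6,1,0.5,0,0,0,1]]]'; python3 -m pendant '[[[0.5,0.8,0.8,0,0,0,1],[0.45,0.8,1,0,0,0,1],[0,0,1,0,0,0,1],[0,0,1,0,0,0,1],[0,0,0,0,0,0,1],[0,0,0,0,0,0,1],[0,0,0,0,0,0,1],[0,0,0,0,0,0,1]]]'
cat > m3.py <<'E'
from h import *
s=r.get_state();c=vision.capture("wrist"); f=c["frame"]; cv2.imwrite("pics/w2.png",f); W=world(c,s); ok=c["depth"]>.1
m=((W[...,2]>.005)&(W[...,2]<.016)&ok).astype(np.uint8)
n,l,st,ce=cv2.connectedComponentsWithStats(m,connectivity=4)
for i in range(1,n):
    if st[i,4]<1500: continue
    rr=cv2.minAreaRect(W[l==i][:,:2].astype(np.float32)); print(st[i].tolist(),np.median(W[l==i][:,2]).round(4),np.round(rr[0],4),np.round(rr[1],4),round(rr[2],2))
print(s["tcp_pos"].round(4),s["eef_rot"])
E
python3 m3.py
```

```text
time_s: 5.2
tcp_pos: [0.5366, -0.0874, 0.2506]
eef_rot: [-180.0, -0.0, -11.7]
contact_force: [0.2, 0.4, 0.4]
gripper_width: 0.0879
gripper_force: 0.0
time_s: 6.0
tcp_pos: [0.5987, -0.2637, 0.2373]
eef_rot: [180.0, -0.1, -11.7]
contact_force: [1.7, 0.1, 0.7]
gripper_width: 0.0875
gripper_force: 0.0
time_s: 6.8
tcp_pos: [0.6108, -0.2978, 0.1621]
eef_rot: [180.0, -0.1, -11.7]
contact_force: [0.0, 0.6, -0.6]
gripper_width: 0.0874
gripper_force: 0.0
[178, 0, 74, 87, 4926] 0.0127 [ 0.7668 -0.2391] [0.0593 0.0737] 40.79
[290, 145, 53, 96, 4813] 0.0075 [ 0.612  -0.2993] [0.052  0.0997] 78.59
[ 0.6108 -0.2978  0.1621] [ 1.79991762e+02 -1.28666413e-01 -1.16622240e+01]
```

```bash
python3 -m pendant '[[[0.08,0.06,1,0,0,-0.07,1],[0,0,1,0,0,0,1],[0,0,1,0,0,0,1],[0,0,1,0,0,0,1],[0,0,1,0,0,0,1],[0,0,1,0,0,0,1],[0,0,0.6,0,0,0,1],[0,0,0.25,0,0,0,1]]]'; python3 -m pendant '[[[0,0,0,0,0,0,1],[0,0,0,0,0,0,0.1],[0,0,0,0,0,0,0],[0,0,0,0,0,0,-0.1],[0,0,0,0,0,0,-0.2],[0,0,0,0,0,0,-0.4],[0,0,0,0,0,0,-0.4],[0,0,0,0,0,0,-0.4]]]' 20
```

```text
time_s: 7.65
tcp_pos: [0.611, -0.2992, 0.0227]
eef_rot: [-180.0, 0.1, -11.4]
contact_force: [-1.3, -0.6, 0.2]
gripper_width: 0.0878
gripper_force: 0.0
time_s: 8.45
tcp_pos: [0.6114, -0.2993, 0.0238]
eef_rot: [180.0, -0.0, -11.4]
contact_force: [-0.0, -0.2, 2.7]
gripper_width: 0.0515
gripper_force: 20.0
```

```bash
python3 -m pendant '[[[0,0,-0.5,0,0,0,-0.4],[0,0,-1,0,0,-0.5,-0.4],[0,0,-1,0,0,-0.5,-0.4],[0,0,-1,0,0,-0.5,-0.4],[0,0,-1,0,0,-0.5,-0.4],[0,0,-1,0,0,-0.53,-0.4],[-0.1,-0.5,0,0,0,0,-0.4],[-0.28,-0.9,0,0,0,0,-0.4]]]'; python3 -m pendant '[[[-0.28,-1,0,0,0,0,-0.4],[-0.28,-1,0,0,0,0,-0.4],[-0.28,-1,0,0,0,0,-0.4],[-0.28,-1,0,0,0,0,-0.4],[-0.28,-1,0,0,0,0,-0.4],[-0.28,-1,0,0,0,0,-0.4],[-0.28,-1,0,0,0,0,-0.4],[-0.28,-1,0,0,0,0,-0.4]]]'; python3 -m pendant '[[[-0.28,-1,0,0,0,0,-0.4],[-0.28,-1,0,0,0,0,-0.4],[-0.28,-1,0,0,0,0,-0.4],[-0.28,-1,0,0,0,0,-0.4],[-0.28,-1,0,0,0,0,-0.4],[-0.28,-0.5,0,0,0,0,-0.4],[0,0,0,0,0,0,-0.4],[0,0,0,0,0,0,-0.4]]]'
cat > m4.py <<'E'
from h import *
s=r.get_state();c=vision.capture("wrist"); f=c["frame"]; cv2.imwrite("pics/w3.png",f); W=world(c,s); ok=c["depth"]>.1
g=cv2.cvtColor(f,cv2.COLOR_BGR2GRAY); print(s["tcp_pos"].round(4),s["eef_rot"].round(2),s["gripper_width"])
for lo,hi in ((.05,.064),(.10,.13)):
    m=((W[...,2]>lo)&(W[...,2]<hi)&ok).astype(np.uint8)
    n,l,st,ce=cv2.connectedComponentsWithStats(m,connectivity=4)
    for i in range(1,n):
        if st[i,4]<150: continue
        rr=cv2.minAreaRect(W[l==i][:,:2].astype(np.float32)); print(lo,st[i].tolist(),np.median(W[l==i][:,2]).round(4),np.round(rr[0],4),np.round(rr[1],4),round(rr[2],2))
E
python3 m4.py
```

```text
time_s: 9.25
tcp_pos: [0.6043, -0.271, 0.1338]
eef_rot: [-180.0, -0.1, -1.4]
contact_force: [0.2, 1.2, -1.9]
gripper_width: 0.0518
gripper_force: 20.0
time_s: 10.05
tcp_pos: [0.5614, -0.1084, 0.1324]
eef_rot: [-180.0, 0.1, -1.3]
contact_force: [1.1, 0.5, -1.0]
gripper_width: 0.0516
gripper_force: 20.0
time_s: 10.85
tcp_pos: [0.5314, 0.0008, 0.1333]
eef_rot: [180.0, 0.0, -1.2]
contact_force: [0.0, 0.2, -0.5]
gripper_width: 0.0521
gripper_force: 20.0
[0.5314 0.0008 0.1333] [ 1.7999e+02  4.0000e-02 -1.2400e+00] 0.05205165749110944
0.05 [233, 0, 28, 15, 267] 0.0587 [0.6752 0.0408] [0.0176 0.008 ] 87.86
0.05 [308, 0, 23, 19, 307] 0.0574 [ 0.6753 -0.0051] [0.0116 0.0119] 69.98
0.05 [376, 0, 72, 35, 1162] 0.0564 [ 0.6683 -0.0646] [0.0194 0.0468] 0.51
0.05 [468, 0, 28, 14, 250] 0.0548 [ 0.6744 -0.1113] [0.0066 0.016 ] 2.11
0.05 [558, 0, 24, 34, 561] 0.0573 [ 0.6658 -0.1658] [0.0227 0.0033] 1.12
0.05 [176, 4, 38, 28, 579] 0.0607 [0.6701 0.0739] [0.0134 0.0221] 9.73
0.05 [0, 45, 572, 25, 2801] 0.0574 [0.6464 0.0241] [0.0043 0.3833] 0.34
0.05 [208, 130, 51, 17, 836] 0.0556 [0.5939 0.0592] [0.0365 0.0115] 88.72
0.05 [182, 147, 19, 20, 322] 0.0553 [0.5812 0.0914] [0.0116 0.014 ] 89.6
0.1 [237, 165, 160, 94, 9753] 0.117 [ 0.5546 -0.0008] [0.0833 0.0541] 88.55
0.1 [272, 286, 90, 26, 2278] 0.1166 [5.023e-01 4.000e-04] [0.0522 0.0204] 88.95
```

View pics/w3.png

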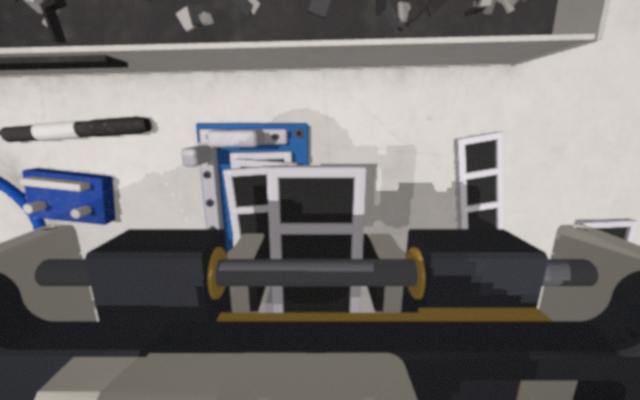

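The carrier is held square between the fingers, at about (318,235), with the nest behind and to its left, so I continue to the nest.

```bash
python3 -m pendant '[[[-0.2,-1,0,0,0,0,-0.4],[-0.26,-1,0,0,0,0,-0.4],[0,-0.21,0,0,0,0,-0.4],[0,0,0.5,0,0,0,-0.4],[0,0,1,0,0,0,-0.4],[0,0,1,0,0,0,-0.4],[0,0,0.5,0,0,0,-0.4],[0,0,0.2,0,0,0,-0.4]]]'; python3 -m pendant '[[[0,0,0.06,0,0,0,-0.4],[0,0,0,0,0,0,-0.4],[0,0,0,0,0,0,-0.4],[0,0,0,0,0,0,-0.4],[0,0,0,0,0,0,-0.4],[0,0,0,0,0,0,-0.4],[0,0,0,0,0,0,-0.4],[0,0,0,0,0,0,-0.4]]]'
python3 - <<'E'
from plant import r
import numpy as np
print(np.mean([r.get_state()["tcp_pos"] for _ in range(5)],0),r.get_state()["contact_force"])
E
```

```text
time_s: 11.7
tcp_pos: [0.5232, 0.0439, 0.068]
eef_rot: [179.9, 0.1, -1.3]
contact_force: [-0.1, 0.1, -0.3]
gripper_width: 0.0518
gripper_force: 20.0
time_s: 12.5
tcp_pos: [0.5238, 0.045, 0.0684]
eef_rot: [-180.0, -0.0, -1.3]
contact_force: [0.4, -0.1, -0.9]
gripper_width: 0.052
gripper_force: 20.0
[0.52384162 0.04496917 0.06841091] [ 0.35601788 -0.14597359 -0.90842737]
```

```bash
python3 -m pendant '[[[0,0,0.1,0,0,0,-0.4],[0,0,0.05,0,0,0,-0.4],[0,0,0.03,0,0,0,-0.4],[0,0,0.03,0,0,0,-0.4],[0,0,0,0,0,0,-0.4],[0,0,0,0,0,0,-0.4],[0,0,0,0,0,0,-0.4],[0,0,0,0,0,0,-0.4]]]'
```

```text
time_s: 13.3
tcp_pos: [0.5239, 0.0449, 0.0642]
eef_rot: [-180.0, -0.0, -1.3]
contact_force: [0.4, 0.3, -2.3]
gripper_width: 0.0519
gripper_force: 20.0
```

```bash
python3 -m pendant '[[[0,0,0.03,0,0,0,-0.4],[0,0,0.02,0,0,0,-0.4],[0,0,0,0,0,0,-0.4],[0,0,0,0,0,0,-0.4],[0,0,0,0,0,0,-0.4],[0,0,0,0,0,0,-0.4],[0,0,0,0,0,0,-0.4],[0,0,0,0,0,0,-0.4]]]'
```

```text
time_s: 14.1
tcp_pos: [0.5242, 0.045, 0.0637]
eef_rot: [-180.0, -0.0, -1.3]
contact_force: [-1.4, -0.0, 5.3]
gripper_width: 0.0515
gripper_force: 20.0
```

```bash
python3 -m pendant '[[[0,0,0,0,0,0,-0.1],[0,0,0,0,0,0,0.1],[0,0,0,0,0,0,0.4],[0,0,0,0,0,0,0.4],[0,0,-0.2,0,0,0,0.4],[0,0,-0.6,0,0,0,0.4],[0,0,-1,0,0,0,0.4],[0,0,-1,0,0,0,0.4]]]'; python3 -m pendant '[[[-1,0,-1,0,0,-1,0.4],[-1,0,-1,0,0,-1,0],[-1,0,-1,0,0,-1,-1],[-1,0,-1,0,0,-1,-1],[-0.5,0.5,-0.5,0,0,-1,-1],[0,0,0,0,0,0,-1],[0,0,0,0,0,0,-1],[0,0,0,0,0,0,-1]]]'
cat > m5.py <<'E'
from h import *
s=r.get_state();c=vision.capture("wrist"); f=c["frame"]; cv2.imwrite("pics/w4.png",f); W=world(c,s); ok=c["depth"]>.1
O=np.array([.5374,.0600]); a=np.deg2rad(-1.27); ex=np.array([np.cos(a),np.sin(a)]); ey=np.array([-np.sin(a),np.cos(a)])
def tonest(p): q=np.asarray(p)-O; return np.c_[q@ex,q@ey]
if __name__=="__main__":
    print(s["tcp_pos"].round(4),s["eef_rot"].round(2),s["joints"].round(1))
    N=tonest(W[...,:2].reshape(-1,2)).reshape(W.shape[:2]+(2,)); near=ok&(N[...,0]>-.13)&(N[...,0]<.07)&(N[...,1]>-.12)&(N[...,1]<.045)
    for lo,hi in ((.0525,.066),(.043,.0525),(.034,.043)):
        m=((W[...,2]>lo)&(W[...,2]<hi)&near).astype(np.uint8)
        n,l,st,ce=cv2.connectedComponentsWithStats(m,connectivity=4)
        for i in range(1,n):
            if st[i,4]<60: continue
            k=l==i; rr=cv2.minAreaRect(N[k].astype(np.float32)); print(lo,st[i].tolist(),np.median(W[k][:,2]).round(4),"nest mm",np.round(np.array(rr[0])*1e3,1),np.round(np.array(rr[1])*1e3,1),round(rr[2],1))
    g=cv2.cvtColor(f,cv2.COLOR_BGR2GRAY); m=near&(W[...,2]>.055)&(W[...,2]<.066)&(g<70); n=N[m]
    if len(n): print("pad",len(n),"diag",np.percentile(n@[1,1],[1,99])/2**.5,"cross",np.percentile(n@[1,-1],[1,99])/2**.5)
E
python3 m5.py
```

```text
time_s: 14.9
tcp_pos: [0.5238, 0.0449, 0.1205]
eef_rot: [180.0, 0.0, -1.3]
contact_force: [0.7, 0.3, -0.6]
gripper_width: 0.0612
gripper_force: 0.0
time_s: 15.7
tcp_pos: [0.4374, 0.0263, 0.2089]
eef_rot: [180.0, 0.0, 18.6]
contact_force: [-0.1, 0.3, -0.4]
gripper_width: 0.0113
gripper_force: 0.0
[0.4374 0.0263 0.2089] [1.800e+02 2.000e-02 1.863e+01] [ 29.4  -0.5 -31.   -0.  -59.5  79.2]
0.0525 [317, 7, 40, 28, 601] 0.0554 nest mm [56.5  0.2] [12.2 35.4] 0.4
0.0525 [289, 14, 16, 20, 225] 0.0551 nest mm [42.8 32.9] [11.8 13.8] 88.7
0.0525 [373, 84, 15, 17, 186] 0.0553 nest mm [ 15.1 -59.7] [13.5 11.9] 4.5
0.0525 [261, 110, 14, 16, 173] 0.0553 nest mm [-42.8  32.8] [11.6 13.6] 87.1
0.0525 [302, 170, 60, 36, 1092] 0.0565 nest mm [-86.1 -49. ] [35.6 59.9] 20.4
0.043 [317, 21, 36, 17, 117] 0.0483 nest mm [50.9 -0.4] [ 2.2 33.7] 2.5
0.043 [286, 42, 86, 121, 5866] 0.0474 nest mm [-12.8 -16.5] [100.1  52.1] 0.0
0.034 [317, 24, 35, 16, 111] 0.0388 nest mm [51.1 -0.5] [ 2.5 34. ] 3.1
0.034 [304, 49, 13, 38, 89] 0.0397 nest mm [14.1 11.6] [ 3.1 34.3] 90.0
0.034 [288, 147, 43, 16, 115] 0.0398 nest mm [-65.7 -16.6] [46.3  3.9] 89.9
pad 387 diag [-0.11196493 -0.1000917 ] cross [-0.03430436 -0.00038352]
```

View pics/w4.png

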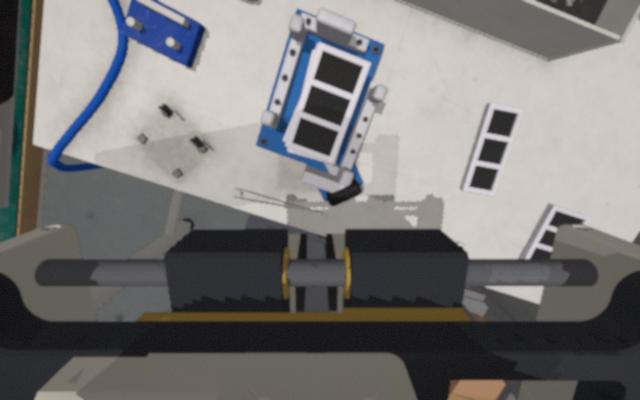

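Carrier_a lies flat and square on the pile, at nest (-12.8, -16.5) mm and at the right height, with the pad at about (345,193). Now I shut the fingers and move behind the pad.

```bash
python3 -m pendant '[[[0,0,0.5,0,0,-0.9,-1],[0,0,0.5,0,0,-0.9,-1],[0,0,0.5,0,0,-0.9,-1],[0,0,0.5,0,0,-0.9,-1],[0,0,0.5,0,0,-0.9,-1],[0,0,0.5,0,0,-0.9,-1],[0,0,0,0,0,-0.9,-1],[-0.4,0.3,0,0,0,0,-1]]]'; python3 -m pendant '[[[-1,0.6,0,0,0,0,-1],[-1,0.5,0,0,0,0,-1],[0,0,0,0,0,0,-1],[0,0,0,0,0,0,-1],[0,0,0,0,0,0,-1],[0,0,0,0,0,0,-1],[0,0,0,0,0,0,-1],[0,0,0,0,0,0,-1]]]'; python3 m5.py
```

```text
time_s: 16.55
tcp_pos: [0.4358, 0.0166, 0.1482]
eef_rot: [-180.0, 0.1, 44.0]
contact_force: [0.1, 0.2, -0.4]
gripper_width: 0.0004
gripper_force: 0.0
time_s: 17.35
tcp_pos: [0.4222, -0.027, 0.1491]
eef_rot: [-180.0, 0.0, 43.9]
contact_force: [0.4, -0.4, 0.3]
gripper_width: 0.0003
gripper_force: 0.0
[ 0.4222 -0.027   0.1491] [-180.      0.     43.94] [ 23.3   1.8 -37.7   0.  -50.5 110.6]
0.0525 [253, 15, 22, 25, 346] 0.0553 nest mm [-42.7  32.9] [14.1 11.8] 2.2
0.0525 [400, 54, 22, 23, 319] 0.0553 nest mm [ 14.9 -59.6] [14.1 11.9] 2.3
0.0525 [271, 117, 67, 60, 1848] 0.0565 nest mm [-86.2 -48.7] [36.3 60.4] 21.0
0.043 [270, 0, 146, 125, 9518] 0.0472 nest mm [-12.7 -16.1] [ 52.2 100. ] 90.0
0.043 [259, 27, 18, 16, 81] 0.048 nest mm [-43.9  28.2] [ 4.2 13.7] 72.2
0.043 [396, 64, 13, 15, 61] 0.0477 nest mm [  9.5 -58.7] [11.6  3.7] 72.3
0.034 [262, 31, 16, 16, 65] 0.0384 nest mm [-43.9  28.1] [ 3.6 13.2] 73.7
0.034 [270, 80, 72, 49, 374] 0.0398 nest mm [-61.3 -22.9] [24.6 57.9] 28.0
pad 701 diag [-0.11288756 -0.09970759] cross [-0.03476408 -0.0002244 ]
```

```bash
python3 -m pendant '[[[0,0,1,0,0,0,-1],[0,0,1,0,0,0,-1],[0,0,1,0,0,0,-1],[0,0,1,0,0,0,-1],[0,0,0.8,0,0,0,-1],[0,0,0.4,0,0,0,-1],[0,0,0,0,0,0,-1],[0,0,0,0,0,0,-1]]]'; python3 -m pendant '[[[0.3,0,0,0,0,0,-1],[0.3,0,0,0,0,0,-1],[0.2,0,0,0,0,0,-1],[0.1,0,0,0,0,0,-1],[0.1,0,0,0,0,0,-1],[0,0,0,0,0,0,-1],[0,0,0,0,0,0,-1],[0,0,0,0,0,0,-1]]]'
```

```text
time_s: 18.2
tcp_pos: [0.4224, -0.0271, 0.0456]
eef_rot: [180.0, -0.0, 43.9]
contact_force: [-0.3, -1.0, -0.2]
gripper_width: 0.0006
gripper_force: 0.0
time_s: 19.0
tcp_pos: [0.4364, -0.0135, 0.0451]
eef_rot: [-180.0, 0.0, 43.9]
contact_force: [-1.0, -0.3, 0.4]
gripper_width: 0.0007
gripper_force: 0.3
```

```bash
python3 -m pendant '[[[0.1,0,0,0,0,0,-1],[0.15,0,0,0,0,0,-1],[0.15,0,0,0,0,0,-1],[0.15,0,0,0,0,0,-1],[0.15,0,0,0,0,0,-1],[0.15,0,0,0,0,0,-1],[0.15,0,0,0,0,0,-1],[0.15,0,0,0,0,0,-1]]]'; python3 m5.py | grep -v "0.034"
```

```text
time_s: 19.8
tcp_pos: [0.453, 0.0026, 0.0451]
eef_rot: [-180.0, 0.0, 43.9]
contact_force: [-2.2, -3.6, 0.0]
gripper_width: 0.0002
gripper_force: 1.7
[0.453  0.0026 0.0451] [-1.7999e+02  2.0000e-02  4.3910e+01] [ 25.4  14.1 -41.2  -0.  -34.7 108.5]
0.0525 [203, 43, 39, 43, 1053] 0.0554 nest mm [-42.8  33.3] [13.7 12.5] 0.2
0.0525 [467, 45, 41, 43, 1082] 0.0555 nest mm [ 31.6 -42.3] [12.2 14.2] 89.7
0.0525 [236, 157, 115, 102, 4019] 0.056 nest mm [-62.4 -28. ] [56.1 31.5] 89.7
0.043 [233, 0, 259, 200, 27615] 0.0473 nest mm [ -7.6 -11.6] [ 60.1 105.9] 80.5
0.043 [224, 56, 24, 32, 206] 0.0484 nest mm [-41.6  28.6] [13.9  4.5] 20.7
0.043 [254, 155, 95, 57, 499] 0.0479 nest mm [-59.  -24.5] [12.8 48.3] 20.9
pad 708 diag [-0.09083575 -0.07524201] cross [-0.03103559 -0.00416371]
```

```bash
python3 -m pendant '[[[0.1,0,0,0,0,0,-1],[0.1,0,0,0,0,0,-1],[0.1,0,0,0,0,0,-1],[0.1,0,0,0,0,0,-1],[0.1,0,0,0,0,0,-1],[0.1,0,0,0,0,0,-1],[0,0,0,0,0,0,-1],[0,0,0,0,0,0,-1]]]'; python3 m5.py | grep -v "0.034"
```

```text
time_s: 20.65
tcp_pos: [0.4618, 0.011, 0.0451]
eef_rot: [180.0, -0.0, 43.9]
contact_force: [-2.5, -3.0, -1.0]
gripper_width: 0.0002
gripper_force: 1.5
[0.4618 0.011  0.0451] [ 1.800e+02 -1.000e-02  4.392e+01] [ 25.9  14.8 -40.1  -0.  -35.1 108. ]
0.0525 [472, 0, 23, 10, 148] 0.0543 nest mm [ 52.3 -14.9] [3.3 8.3] 42.6
0.0525 [466, 45, 42, 43, 1080] 0.0555 nest mm [ 40.4 -33.7] [14.2 12.3] 0.4
0.0525 [206, 76, 38, 40, 968] 0.0555 nest mm [-42.8  33.3] [14.3 12. ] 2.2
0.0525 [236, 157, 115, 102, 4014] 0.056 nest mm [-53.9 -19.4] [31.8 56.3] 0.2
0.043 [233, 0, 257, 203, 27902] 0.0473 nest mm [ 1.4 -3.5] [ 59.9 108.2] 81.2
0.043 [227, 79, 23, 38, 191] 0.048 nest mm [-40.8  29.6] [15.3  6.6] 30.9
0.043 [254, 155, 95, 57, 498] 0.048 nest mm [-50.5 -16. ] [12.9 48.1] 20.7
pad 714 diag [-0.07877107 -0.06302239] cross [-0.03144185 -0.00361356]
```

```bash
python3 -m pendant '[[[0.07,0,0,0,0,0,-1],[0.06,0,0,0,0,0,-1],[0.04,0,0,0,0,0,-1],[0,0,0,0,0,0,-1],[0,0,0,0,0,0,-1],[0,0,0,0,0,0,-1],[0,0,0,0,0,0,-1],[0,0,0,0,0,0,-1]]]'
```

```text
time_s: 21.5
tcp_pos: [0.464, 0.0131, 0.0451]
eef_rot: [-180.0, 0.0, 43.9]
contact_force: [-1.8, -4.0, -0.6]
gripper_width: 0.0006
gripper_force: 2.4
```

```bash
python3 -m pendant '[[[0.04,0,0,0,0,0,-1],[0.03,0,0,0,0,0,-1],[0,0,0,0,0,0,-1],[0,0,0,0,0,0,-1],[0,0,0,0,0,0,-1],[0,0,0,0,0,0,-1],[0,0,0,0,0,0,-1],[0,0,0,0,0,0,-1]]]'
```

```text
time_s: 22.3
tcp_pos: [0.4639, 0.0133, 0.045]
eef_rot: [-180.0, 0.1, 43.9]
contact_force: [-4.1, -8.9, 2.5]
gripper_width: 0.0002
gripper_force: 4.4
```

```bash
python3 -m pendant '[[[0.04,0,0,0,0,0,-1],[0.04,0,0,0,0,0,-1],[0.03,0,0,0,0,0,-1],[0,0,0,0,0,0,-1],[0,0,0,0,0,0,-1],[0,0,0,0,0,0,-1],[0,0,0,0,0,0,-1],[0,0,0,0,0,0,-1]]]'; python3 m5.py | grep -v "0.034"
```

```text
time_s: 23.1
tcp_pos: [0.4637, 0.0136, 0.0446]
eef_rot: [-179.9, 0.3, 43.9]
contact_force: [-9.1, -12.3, 5.7]
gripper_width: 0.0009
gripper_force: 7.1
[0.4637 0.0136 0.0446] [-179.9     0.35   43.85] [ 26.1  15.2 -39.6   0.  -35.6 107.7]
0.0525 [468, 0, 36, 18, 401] 0.0548 nest mm [ 53.3 -14. ] [ 5.6 13.4] 42.7
0.0525 [469, 44, 42, 43, 1095] 0.0555 nest mm [ 42.6 -31.6] [14.3 12.6] 0.8
0.0525 [207, 84, 39, 40, 965] 0.0555 nest mm [-42.8  33.2] [12.1 14.1] 87.9
0.0525 [237, 158, 116, 101, 3992] 0.056 nest mm [-51.6 -17. ] [55.6 31.9] 89.6
0.043 [228, 0, 262, 212, 29024] 0.0473 nest mm [ 1.1 -0.4] [ 70.8 105.5] 87.8
pad 668 diag [-0.07539819 -0.05994957] cross [-0.0305127  -0.00489827]
```

```bash
python3 -m pendant '[[[-0.2,0,0,0,0,0,-1],[-0.5,0,0,0,0,0,-1],[-1,0,0,0,0,0,-1],[-0.5,0,-1,0,0,0,-1],[0,0,-1,0,0,0,-1],[0,0,-1,0,0,0,-1],[0,0,-1,0,0,0,-1],[0,0,-1,0,0,0,-1]]]'; python3 -m pendant '[[[1,-0.3,-1,0,0,0,-1],[1,-0.3,-1,0,0,0,-1],[0.6,0,0,0,0,0,-1],[0,0,0,0,0,0,-1],[0,0,0,0,0,0,-1],[0,0,0,0,0,0,-1],[0,0,0,0,0,0,-1],[0,0,0,0,0,0,-1]]]'; python3 m5.py
python3 - <<'E'
import cv2; f=cv2.imread("pics/w4.png"); cv2.imwrite("pics/w5.png",cv2.resize(f[0:220,180:500],None,fx=2.5,fy=2.5,interpolation=cv2.INTER_CUBIC))
E
```

```text
time_s: 23.95
tcp_pos: [0.4358, -0.0144, 0.1466]
eef_rot: [179.9, -0.2, 43.9]
contact_force: [0.1, -0.5, -0.6]
gripper_width: 0.0003
gripper_force: 0.0
time_s: 24.75
tcp_pos: [0.4639, 0.0295, 0.1849]
eef_rot: [-180.0, 0.0, 43.9]
contact_force: [0.7, -1.0, -0.0]
gripper_width: 0.0005
gripper_force: 0.0
[0.4639 0.0295 0.1849] [-1.7999e+02  3.0000e-02  4.3890e+01] [ 28.    3.7 -30.2  -0.  -56.2 105.9]
0.0525 [349, 42, 19, 21, 245] 0.0554 nest mm [43.2 33.3] [11.6 14.1] 88.3
0.0525 [379, 50, 35, 40, 634] 0.0554 nest mm [56.6  0.7] [35.8 12.3] 89.6
0.0525 [399, 101, 19, 19, 213] 0.0553 nest mm [ 43.  -31.9] [12.  13.3] 89.1
0.0525 [279, 118, 17, 18, 197] 0.0555 nest mm [-42.6  33.2] [11.1 13.4] 88.5
0.0525 [291, 152, 56, 50, 1323] 0.0565 nest mm [-58.7 -20.8] [36.8 60.2] 21.0
0.043 [289, 54, 120, 125, 6824] 0.0474 nest mm [ 1.1 -4.2] [ 62.5 101.8] 88.5
pad 489 diag [-0.07406673 -0.06060808] cross [-3.43473634e-02  5.75488258e-05]
```

View pics/w5.png

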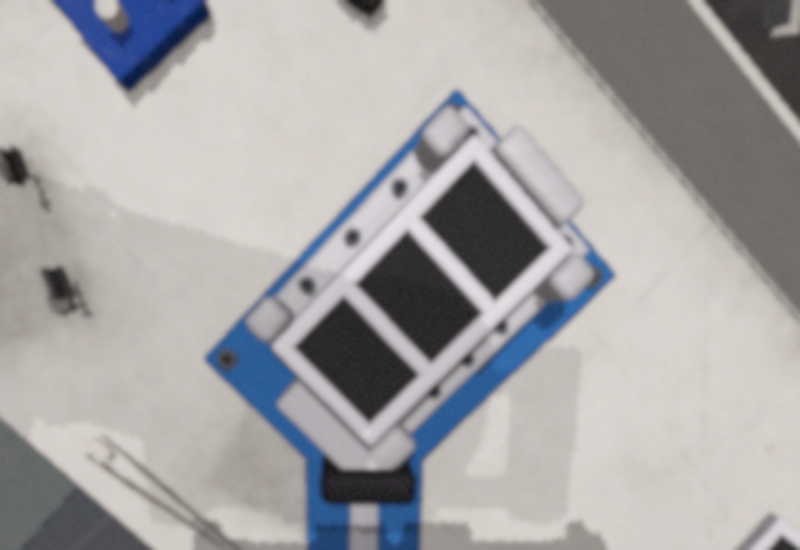

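The last view shows all four carriers as one square pile between the stops and the slide. The slide upright is at nest (43.0, -31.9) mm, against a home position of (43, -32.6), and the opposite uprights are 65.15 mm apart, where home gives 65.2. The robot is clear, so I hand in.

```bash
python3 -c "
from plant import r
print(r.close_job())"
```

```text
the job is handed in; nothing more can be done
None
```

The job is handed in: carrier_a was laid on the pile without dropping it, and the angle slide is home as far as the measurements show (within about 1 mm). All four carriers stand as one square pile against the stops; I moved nothing else, and the arm finished clear at about 25 s.

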